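Set the screw stop of a pad tray and seat the pad on it

TASK

Wind the tray's stop forward, towards the notepad, by two full turns of its screw: the crank wheel has a lot of play, so turn it clockwise (seen from above) until you feel the screw take the load, and count the two turns only from there. Then slide the notepad along the tray until it rests squarely against the stop, pushing gently. Let go, and leave the small things round the tray where they are.

Things in the scene. Friction and masses are not known exactly. Their poses are not given: they have to be found in the camera images.
- tray: Fixed tray, grey bed 120x360 mm, its top 14 mm above the worktop; origin on the worktop under the bed's middle, z up. Its y axis runs along it: crank wheel at the -y end, notepad in the +y half. Two side guides at x = -46 and +46 mm, 12 mm wide, 14 mm above the bed, leave an 80 mm wide channel from y = -70 to +180 mm.
- stop: Steel stop block across the channel, 76 mm wide, 14 mm thick, 28 mm high; origin at the middle of its flat pad-side (+y) face, on the bed's top; axes parallel to the tray's. It starts 30 mm to the -y side of the tray's middle. The screw drives it 3 mm to +y for each turn clockwise (seen from above) and holds it wherever it is left; two turns move it 6 mm.
- wheel_axis (a point): Fixed point on the vertical axis of the crank wheel, 50 mm above the worktop, in the grey gear housing at the tray's -y end, 125 mm from the tray's middle along its y axis. The crank grip goes round it at a radius of 50 mm.
- wheel: Black crank wheel, 111 mm over its rim, rim top 57 mm above the worktop; turns endlessly. It has play on the screw: from its start it turns freely clockwise (under 1 N at the grip) for 0.35 to 0.7 of a turn, unknown, then takes up the screw, which needs 0.6 N m: 12 N at the grip while turning, 2 N or more mostly left on pausing. Turned back, it runs free for 0.86 turn before it drives the screw backwards.
- crank_top (a point): Centre of the top of the upright black crank grip on the wheel, 97 mm above the worktop: a cylinder 18 mm in diameter and 38 mm tall (its foot at 59 mm height, just above the wheel's rim), free to spin about its own axis, so it can be held without turning the hand while the wheel goes round.
- pad: Loose pale sticky-note pad, 76x76x12 mm, lying flat in the channel; origin at the centre of its underside, sides parallel to the tray's within a degree or two. Seated, its origin is 38 mm to the +y side of the stop's face.
- eraser: Bystander: small blue-and-white eraser, 22x54x12 mm, lying on the worktop beside the tray
- staple_box: Bystander: small cardboard box, 34x60x19 mm, on the worktop beside the tray
- binder_clip: Bystander: black binder clip, 32x42x24 mm, on the worktop beside the tray
There are look-alikes about, which are no part of the job. There is more than one size of the pad; the job needs the middle-sized.

How it is judged:
By the outcome, as a careful person would: the job done as asked, in the order asked, and still so for the second after the job is handed in, with the robot touching nothing.
It also fails if it takes over 64 s, if anything falls off the work surface, if the arm or the gripper's body presses on something with over 40 N, if the wrist force passes 120 N, or if a joint passes its speed limit or range.

ROBOT

A 6-joint arm with a two-finger parallel gripper is mounted at the origin on a cart in front of the work surface, level with it; the furniture and walls round the work are solid. World frame = base frame: x ahead of the robot, y to its left, z up, the work surface at z = 0. Lengths are in m, angles in rad, forces in N, time in s.
With the tool pointing down it reaches from about 0.35 to 0.975 m from the base axis. Payload 17.4 kg.
Tool frame: the origin (TCP) lies between the finger pads; the fingertips stand 11 mm ahead of it and the grasp point (between the pads) lies 8 mm behind it; z points along the fingers, y is the line along which they close (so a half turn about z gives the same grasp; the last joint's range is limited). The gripper opens to 85 mm and grips with 20 to 120 N. Pads are 22 mm wide; open, the fingers measure 114 mm over their backs; the gripper's body (76 mm by 85 mm) begins 54 mm behind the grasp point. The pads swing forward as they close: fully open they stand 13 mm farther back than shut.
Start: joints at [-1.204, 0.116, 1.442, -0, 1.584, -0.038], TCP at [0.266, -0.62, 0.242] pointing down, gripper open.
Joint ranges: [-2.83, 2.83], [-0.83, 2.19], [0.07, 2.5], [-1.14, 4.28], [0.01, 3], [-2.97, 2.97]. Speed limits (rad/s): [1.89, 1.89, 2.22, 3.14, 3.14, 3.14].

INTERFACE

Orientations are given as a unit quaternion [w, x, y, z].
In Python, from plant import robot gives the robot as it stands. The module is installed in compiled form; this text tells all that it offers.
- The arm moves only by the tool play_rows, never from a script. Its argument "rows" is a list of rows, each an object of numbers: "dx", "dy", "dz": the shift along the tool's x, y, z in cm; "turn": the turn about the tool's z in rad. In form: [{"dx": .., "dy": .., "dz": .., "turn": ..}, ...]. A call has exactly 10 rows; each row shifts and turns the commanded pose from where the row before left it, along the tool's axes as they then stand; what a row does not reach is not made up. A row lasts 1/12 s, in which the tool goes at most 41.7 mm and 7.16 degrees, less where a joint would pass 70% of its speed; a pose out of reach is approached as far as the arm can. A call with a gripper value outside its range is refused whole. "fingers" is the opening, from 0 (shut) to 1 (fully open), set as the call begins (left out, the last holds). The fingers move at their own pace and stop on an object; "force" is the grip in N (left out, the last holds). Time passes only in rows, so rows that do not move let the fingers close, or fill a call up. It gives the time, the measured TCP pose, the force, the opening and the grip force at its end, in the units of the state.
- robot.sense(): the state, without advancing time (a new reading comes with each control period).
- robot.get_image(name): name is "scene" or "top" or "wrist"; returns the picture (420x560x3 uint8, red, green, blue); there is no depth.
- robot.calibration(name): a dict with "mtx" (3x3 intrinsics, pixels), "extrinsics" (4x4, takes a point from camera to world coordinates); the wrist camera has in their place "mount" (4x4, takes a point from camera to tool coordinates, whose origin is the TCP and whose axes are the flange's). Camera axes: x right, y up, looking along -z (the intrinsics and any distortion apply to the point x, -y, -z); pixel columns grow to the right and rows downward; lengths in m; the calibration is good to about 2 mm. A picture is of the moment at which its call begins: read the wrist's pose just before it. calibration takes no time and is no camera call.
- robot.job_done(): hands the job in; it is judged then, once.
The state is a dict: "time": time; "joint_pos": joint angles; "joint_vel": joint speeds; "joint_efforts": joint torques, N m; "tool_pos": TCP position; "tcp_rot": TCP orientation; "wrist_force": force on the tool from outside, world axes, zero at the start; "moment": the same for the moment, N m; "width": opening from 0.0 (shut) to 1.0 (fully open); "grasp_force": force on a finger pad.
Only numpy, scipy, OpenCV 4.12 (cv2) and the standard library are available. Lean on these libraries where they do the work, as an engineer would, in place of code of your own. Each camera call takes 0.05 s, during which the arm holds its last target. There are 200 camera calls.

## Working session

There is one attempt and no reset: what is moved stays moved. The work goes in short steps, Python scripts to look and compute and a tool call to move; the robot and the scene stay as the last step left them, time stands still between calls to the robot, and variables do not carry over. Pictures are saved under pics/ and viewed, at most 10 in all, crops included, and the job is handed in when it is done.

Besides the shell and the picture viewer there is one more tool, called after "Emit:" as a command line: name --argument value ..., lists and objects as JSON in quotes. play_rows: Moves the arm, as the interface text tells. Its arguments: {"type":"object","properties":{"rows":{"type":"array","items":{"type":"object","properties":{"dx":{"type":"number"},"dy":{"type":"number"},"dz":{"type":"number"},"turn":{"type":"number"}}}},"fingers":{"type":"number"},"force":{"type":"number"}},"required":["rows"]}

```bash
mkdir -p pics; cat > h.py <<'E'
import numpy as np, cv2
from plant import robot
from scipy.spatial.transform import Rotation as R
def cam(n,s=None):
    c=robot.calibration(n); K=np.array(c["mtx"])
    if "extrinsics" in c: T=np.array(c["extrinsics"])
    else:
        s=s or robot.sense(); q=s["tcp_rot"]; P=np.eye(4); P[:3,:3]=R.from_quat([q[1],q[2],q[3],q[0]]).as_matrix(); P[:3,3]=s["tool_pos"]
        T=P@np.array(c["mount"])
    return K,T,c
def px2w(K,T,u,v,z):
    d=np.linalg.inv(K)@[u,v,1]; d=T[:3,:3]@[d[0],-d[1],-d[2]]; o=T[:3,3]
    return o+d*(z-o[2])/d[2]
def w2px(K,T,p):
    q=T[:3,:3].T@(np.array(p)-T[:3,3]); q=K@[q[0],-q[1],-q[2]]; return q[:2]/q[2]
def save(n,f):
    im=robot.get_image(n); cv2.imwrite("pics/"+f,im[:,:,::-1]); return im
E
python3 - <<'E'
from h import *
for n in("top","scene"): 
    save(n,n+"0.png"); K,T,c=cam(n); print(n,K.round(1).tolist(),T.round(3).tolist(),[k for k in c])
s=robot.sense(); print(s)
E
```

```text
top [[476.9, 0.0, 283.5], [0.0, 476.9, 211.6], [0.0, 0.0, 1.0]] [[-0.004, 0.981, -0.192, 0.311], [-1.0, -0.001, 0.017, 0.078], [0.017, 0.192, 0.981, 0.973], [0.0, 0.0, 0.0, 1.0]] ['mtx', 'extrinsics']
scene [[460.0, 0.0, 275.8], [0.0, 460.0, 210.4], [0.0, 0.0, 1.0]] [[-0.617, 0.467, -0.633, -0.035], [-0.787, -0.353, 0.506, 0.51], [0.013, 0.81, 0.586, 0.598], [0.0, 0.0, 0.0, 1.0]] ['mtx', 'extrinsics']
{'time': 0.1, 'joint_pos': array([-1.20379563e+00,  1.16464577e-01,  1.44218757e+00, -1.37611627e-05,
        1.58398439e+00, -3.78090008e-02]), 'joint_vel': array([-0.00057898,  0.00012241, -0.00259373, -0.0013381 , -0.00203458,
        0.00032419]), 'joint_efforts': array([ 2.20541297e-03, -7.33664489e+01, -6.33790541e+01, -9.48104741e-06,
        5.27855853e-03,  5.53802670e-05]), 'tool_pos': array([ 0.26577394, -0.62031339,  0.24162484]), 'tcp_rot': array([-5.13759648e-04,  9.79585858e-01,  2.01025555e-01, -9.23090141e-05]), 'wrist_force': array([ 0.79995423, -0.19381847, -0.2954889 ]), 'moment': array([-0.01680116, -0.00215703,  0.03806401]), 'grasp_force': 0.0, 'width': 1.0066633419321267}
```

View pics/top0.png

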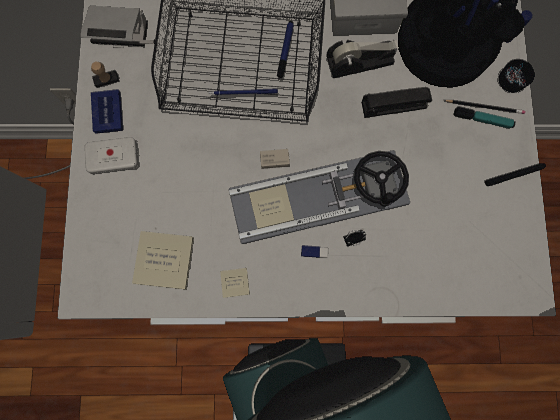

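View pics/scene0.png

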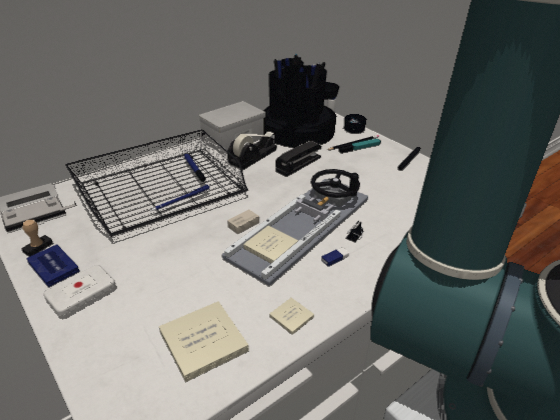

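The top view shows the tray with the pad at about (270,205), the stop near (330,190), and the wheel centred near (381,179). The larger and smaller pads at (163,260) and (235,283) are look-alikes. I'll take an enlarged crop next.

```bash
python3 - <<'E'
from h import *
im=cv2.imread("pics/top0.png")[135:265,220:420]; cv2.imwrite("pics/c1.png",cv2.resize(im,None,fx=4,fy=4,interpolation=cv2.INTER_CUBIC))
E
```

```text
(no output)
```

View pics/c1.png

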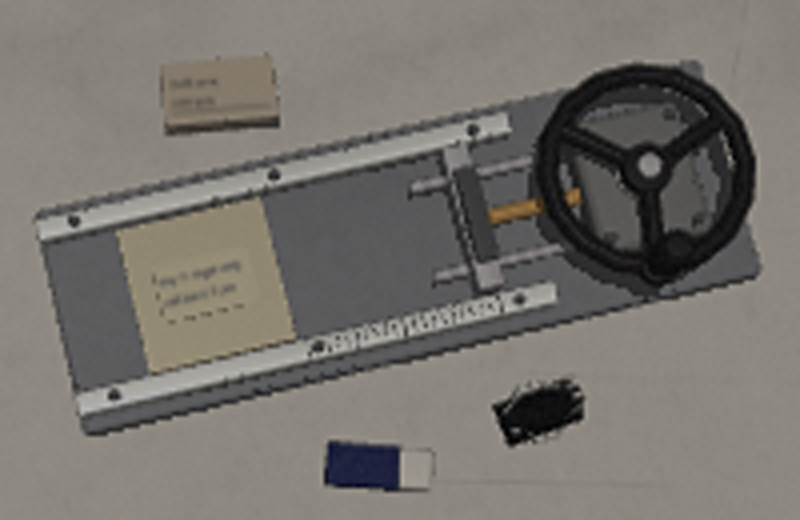

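The crop (4×, offset 220,135) shows:
- **Tray corners:** (37,212), (88,433), (760,275) and (698,62).
- **Wheel:** hub (650,165), grip top (679,246).
- **Pad corners:** (118,235), (262,198), (296,338) and (150,374).

```bash
cat >> h.py <<'E'
def topc(pts,z):
    K,T,_=cam("top"); return np.array([px2w(K,T,220+u/4,135+v/4,z) for u,v in pts])
E
python3 - <<'E'
from h import *
t=topc([(37,214),(88,433),(760,275),(700,62)],.014)
print(t.round(4)); print([np.linalg.norm(t[i]-t[i-1]).round(4) for i in range(4)])
c=t.mean(0); a=(t[0]+t[1]-t[2]-t[3])/2; y=a/np.linalg.norm(a); print("c",c,"yaxis",y, np.degrees(np.arctan2(y[1],y[0])))
x=np.array([y[1],-y[0],0])
for n,p,z in [("hub",(650,163),.060),("grip",(679,246),.097),("rimL",(535,170),.055),("rimR",(756,165),.055)]:
    w=topc([p],z)[0]; print(n,w.round(4),"tray",((w-c)@x).round(4),((w-c)@y).round(4))
p=topc([(118,235),(262,198),(296,338),(150,374)],.026); m=p.mean(0); print("pad",m,(m-c)@x,(m-c)@y,[np.linalg.norm(p[i]-p[i-1]).round(4) for i in range(4)])
print("wheel_axis",c-.125*y)
w=topc([(455,160),(490,285)],.042); print("stop face-ish",((w-c)@y).round(4),((w-c)@x).round(4))
for n,q in [("box",(222,95)),("eraser",(380,467)),("clip",(540,408))]:
    w=topc([q],.012)[0]; print(n,((w-c)@x).round(3),((w-c)@y).round(3))
K,T,cc=cam("wrist"); print(np.array(cc["mount"]).round(4).tolist(),K.round(1).tolist())
print(R.from_quat(np.roll(robot.sense()["tcp_rot"],-1)).as_matrix().round(3))
E
```

```text
[[ 0.5469  0.1728  0.014 ]
 [ 0.4331  0.1451  0.014 ]
 [ 0.5144 -0.2005  0.014 ]
 [ 0.6294 -0.175   0.014 ]]
[np.float64(0.3575), np.float64(0.1171), np.float64(0.355), np.float64(0.1177)]
c [ 0.53094369 -0.01439624  0.014     ] yaxis [-0.22993102  0.97320693  0.        ] 103.29301080582843
hub [ 0.5616 -0.1354  0.06  ] tray 0.002 -0.1248
grip [ 0.5108 -0.1387  0.097 ] tray -0.0481 -0.1163
rimL [ 0.5593 -0.0788  0.055 ] tray 0.0128 -0.0692
rimR [ 0.562  -0.1897  0.055 ] tray -0.0101 -0.1777
pad [0.50652689 0.08517555 0.026     ] -0.0008679524399662347 0.10251813775383462 [np.float64(0.0736), np.float64(0.076), np.float64(0.0747), np.float64(0.0757)]
wheel_axis [ 0.55968507 -0.1360471   0.014     ]
stop face-ish [-0.034  -0.0347] [ 0.0301 -0.0364]
box 0.1 0.071
eraser -0.109 0.038
clip -0.099 -0.049
[[0.0011, 0.9526, 0.3043, 0.0772], [1.0, -0.0009, -0.0009, -0.0009], [-0.0006, 0.3043, -0.9526, -0.1311], [0.0, 0.0, 0.0, 1.0]] [[333.9, 0.0, 283.3], [0.0, 333.9, 212.2], [0.0, 0.0, 1.0]]
[[ 0.919  0.394 -0.   ]
 [ 0.394 -0.919  0.001]
 [ 0.    -0.001 -1.   ]]
```

Emit:
play_rows --rows '[{"dx":2.07,"dy":-1.73},{"dx":2.07,"dy":-1.73},{"dx":2.07,"dy":-1.73},{"dx":2.07,"dy":-1.73},{"dx":2.07,"dy":-1.73},{"dx":2.07,"dy":-1.73},{"dx":2.07,"dy":-1.73},{"dx":2.07,"dy":-1.73},{"dx":2.07,"dy":-1.73},{"dx":2.07,"dy":-1.73}]' --fingers 0.5

```text
$.rows[0]: bad value
```

Emit:
play_rows --rows '[{"dx":2.07,"dy":-1.73},{"dx":2.07,"dy":-1.73},{"dx":2.07,"dy":-1.73},{"dx":2.07,"dy":-1.73},{"dx":2.07,"dy":-1.73},{"dx":2.07,"dy":-1.73},{"dx":2.07,"dy":-1.73},{"dx":2.07,"dy":-1.73},{"dx":2.07,"dy":-1.73},{"dx":2.07,"dy":-1.73}]'

```text
$.rows[0]: bad value
```

Emit:
play_rows --rows '[{"turn":-0.12},{"turn":-0.12},{"turn":-0.12},{"turn":-0.12},{"turn":-0.12},{"turn":-0.12},{"turn":-0.12},{"turn":-0.12},{"turn":-0.12},{"turn":-0.12}]'

```text
$.rows[0]: bad value
```

Emit:
play_rows --rows '[{"turn":-0.1},{"turn":-0.098},{"dz":1},{"dz":1},{"dz":1},{"dz":1},{"dz":1},{},{},{}]'

```text
$.rows[0]: bad value
```

```bash
cat >> h.py <<'E'
C=np.array([.53094,-.01440]); Y=np.array([-.22993,.97321]); X=np.array([.97321,.22993])
def tr(p): d=np.array(p[:2])-C; return np.array([d@X,d@Y])
E
python3 - <<'E'
from h import *
s=robot.sense(); save("wrist","w1.png"); print(s["time"],s["tool_pos"],tr(s["tool_pos"]),s["wrist_force"],s["joint_pos"].round(2),s["width"])
M=R.from_quat(np.roll(s["tcp_rot"],-1)).as_matrix(); print(np.degrees(np.arctan2(M[1,0],M[0,0])))
K,T,_=cam("wrist",s)
for n,p in [("grip",(.5108,-.1387,.097)),("axis",(.5597,-.136,.057))]: print(n,w2px(K,T,p))
E
```

```text
0.1 [ 0.26577394 -0.62031339  0.24162484] [-0.39737993 -0.52871134] [ 0.79995423 -0.19381847 -0.2954889 ] [-1.2   0.12  1.44 -0.    1.58 -0.04] 1.0066633419321267
23.193876599586215
grip [-436.80973717 -635.39928649]
axis [-311.93423702 -625.95285485]
```

View pics/w1.png

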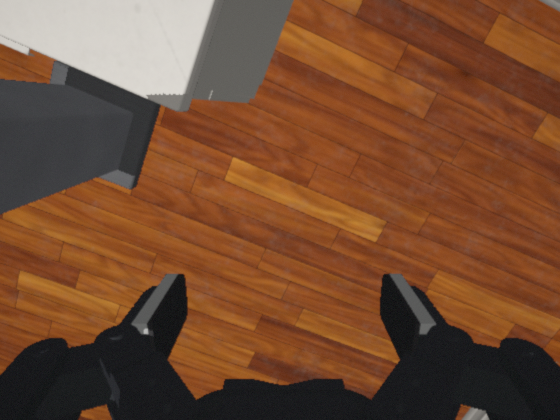

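The calls were refused, so the arm hasn't moved and the picture shows only floor at the start pose. I'll fill in all four fields.

Emit:
play_rows --rows '[{"dx":2.07,"dy":-1.73,"dz":0,"turn":0},{"dx":2.07,"dy":-1.73,"dz":0,"turn":0},{"dx":2.07,"dy":-1.73,"dz":0,"turn":0},{"dx":2.07,"dy":-1.73,"dz":0,"turn":0},{"dx":2.07,"dy":-1.73,"dz":0,"turn":0},{"dx":2.07,"dy":-1.73,"dz":0,"turn":0},{"dx":2.07,"dy":-1.73,"dz":0,"turn":0},{"dx":2.07,"dy":-1.73,"dz":0,"turn":0},{"dx":2.07,"dy":-1.73,"dz":0,"turn":0},{"dx":2.07,"dy":-1.73,"dz":0,"turn":0}]' --fingers 0.5 --force 80

```text
time: 0.98
tool_pos: [0.3883, -0.3786, 0.2421]
tcp_rot: [-0.0, 0.98, 0.201, -0.0]
wrist_force: [-0.2, -0.2, 0.1]
width: 0.5
grasp_force: 0.0
```

Emit:
play_rows --rows '[{"dx":2.07,"dy":-1.73,"dz":0,"turn":0},{"dx":2.07,"dy":-1.73,"dz":0,"turn":0},{"dx":2.07,"dy":-1.73,"dz":0,"turn":0},{"dx":2.07,"dy":-1.73,"dz":0,"turn":0},{"dx":2.07,"dy":-1.73,"dz":0,"turn":0},{"dx":2.07,"dy":-1.73,"dz":0,"turn":0},{"dx":2.07,"dy":-1.73,"dz":0,"turn":0},{"dx":2.07,"dy":-1.73,"dz":0,"turn":0},{"dx":2.07,"dy":-1.73,"dz":0,"turn":0},{"dx":2.07,"dy":-1.73,"dz":0,"turn":0}]'

```text
time: 1.82
tool_pos: [0.5104, -0.1381, 0.2422]
tcp_rot: [-0.0, 0.98, 0.201, -0.0]
wrist_force: [0.3, 0.6, -0.7]
width: 0.505
grasp_force: 0.0
```

Emit:
play_rows --rows '[{"dx":0,"dy":0,"dz":0.3,"turn":-0.12},{"dx":0,"dy":0,"dz":0.3,"turn":-0.12},{"dx":0,"dy":0,"dz":0.3,"turn":-0.12},{"dx":0,"dy":0,"dz":0.3,"turn":-0.12},{"dx":0,"dy":0,"dz":0.3,"turn":-0.12},{"dx":0,"dy":0,"dz":0.3,"turn":-0.12},{"dx":0,"dy":0,"dz":0.3,"turn":-0.12},{"dx":0,"dy":0,"dz":0.3,"turn":-0.12},{"dx":0,"dy":0,"dz":0.3,"turn":-0.12},{"dx":0,"dy":0,"dz":0.3,"turn":-0.12}]'

```text
time: 2.65
tool_pos: [0.51, -0.1393, 0.2119]
tcp_rot: [-0.0, 0.693, 0.721, -0.0]
wrist_force: [0.8, 0.7, -0.5]
width: 0.504
grasp_force: 0.0
```

Emit:
play_rows --rows '[{"dx":0,"dy":0,"dz":0.5,"turn":-0.1},{"dx":0,"dy":0,"dz":0.5,"turn":-0.098},{"dx":0,"dy":0,"dz":0.5,"turn":0},{"dx":0,"dy":0,"dz":0.5,"turn":0},{"dx":0,"dy":0,"dz":0,"turn":0},{"dx":0,"dy":0,"dz":0,"turn":0},{"dx":0,"dy":0,"dz":0,"turn":0},{"dx":0,"dy":0,"dz":0,"turn":0},{"dx":0,"dy":0,"dz":0,"turn":0},{"dx":0,"dy":0,"dz":0,"turn":0}]'

```text
time: 3.48
tool_pos: [0.5102, -0.1394, 0.1925]
tcp_rot: [0.0, 0.621, 0.784, 0.0]
wrist_force: [0.8, 1.3, 0.9]
width: 0.497
grasp_force: 0.0
```

```bash
python3 - <<'E'
from h import *
s=robot.sense(); save("wrist","w2.png"); print(s["time"],s["tool_pos"],tr(s["tool_pos"]),s["wrist_force"],s["joint_pos"].round(2),s["width"])
M=R.from_quat(np.roll(s["tcp_rot"],-1)).as_matrix(); print(np.degrees(np.arctan2(M[1,0],M[0,0])))
K,T,_=cam("wrist",s)
for n,p in [("grip",(.5108,-.1387,.097)),("axis",(.5597,-.136,.057))]: print(n,w2px(K,T,p))
E
```

```text
3.4833 [ 0.51016057 -0.13936972  0.19250211] [-0.04895703 -0.11684396] [0.80163189 1.27007497 0.85616142] [-0.31 -0.19  1.82  0.    1.51 -0.55] 0.49699274403363314
103.27141246639866
grip [285.35653153 219.72398698]
axis [342.38331719 213.86855833]
```

View pics/w2.png

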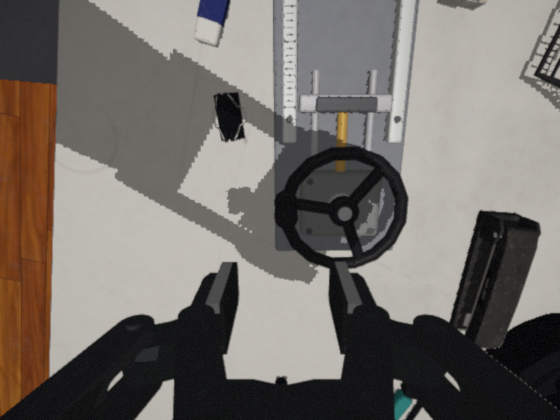

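The wrist view shows the hub at about (344,212), which matches the prediction of (342,214). The grip is near (286,208), slightly ahead of the predicted (285,220), so I'll zoom in.

```bash
python3 - <<'E'
from h import *
im=cv2.imread("pics/w2.png")[150:270,260:420]; im=np.clip((im/255.)**.45*255,0,255).astype('uint8'); cv2.imwrite("pics/c2.png",cv2.resize(im,None,fx=5,fy=5,interpolation=cv2.INTER_CUBIC))
E
```

```text
(no output)
```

View pics/c2.png

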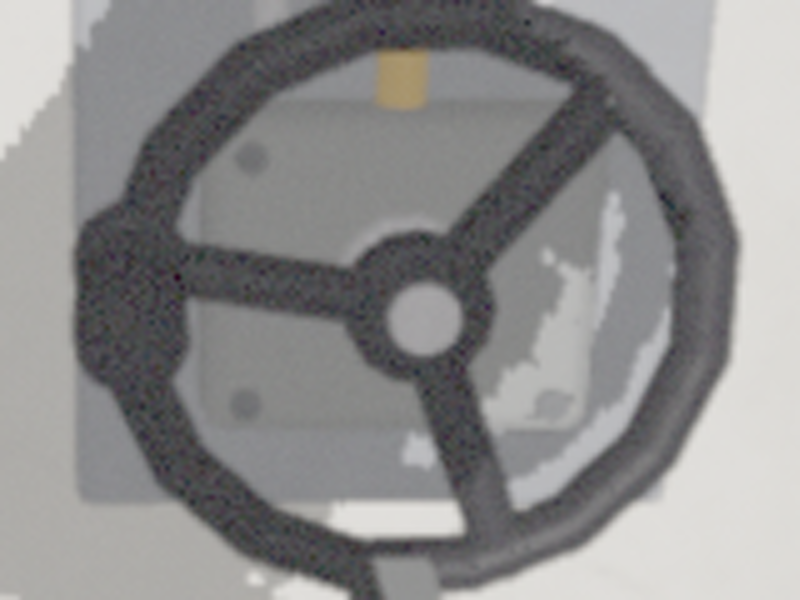

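The grip top is at about (286,217), within 2 mm of the estimate. I'll descend and close on it.

Emit:
play_rows --rows '[{"dx":0.15,"dy":0.1,"dz":1.5,"turn":0},{"dx":0,"dy":0,"dz":1.5,"turn":0},{"dx":0,"dy":0,"dz":1.5,"turn":0},{"dx":0,"dy":0,"dz":1.5,"turn":0},{"dx":0,"dy":0,"dz":1.5,"turn":0},{"dx":0,"dy":0,"dz":1.5,"turn":0},{"dx":0,"dy":0,"dz":1.0,"turn":0},{"dx":0,"dy":0,"dz":1.0,"turn":0},{"dx":0,"dy":0,"dz":0.5,"turn":0},{"dx":0,"dy":0,"dz":0.15,"turn":0}]'

```text
time: 4.37
tool_pos: [0.5105, -0.1376, 0.0751]
tcp_rot: [-0.0, 0.621, 0.784, -0.0]
wrist_force: [-0.6, 0.9, 0.6]
width: 0.503
grasp_force: 0.0
```

Emit:
play_rows --rows '[{"dx":0,"dy":0,"dz":0,"turn":0},{"dx":0,"dy":0,"dz":0,"turn":0},{"dx":0,"dy":0,"dz":0,"turn":0},{"dx":0,"dy":0,"dz":0,"turn":0},{"dx":0,"dy":0,"dz":0,"turn":0},{"dx":0,"dy":0,"dz":0,"turn":0},{"dx":0,"dy":0,"dz":0,"turn":0},{"dx":0,"dy":0,"dz":0,"turn":0},{"dx":0,"dy":0,"dz":0,"turn":0},{"dx":0,"dy":0,"dz":0,"turn":0}]' --fingers 0 --force 70

```text
time: 5.2
tool_pos: [0.5111, -0.1378, 0.0763]
tcp_rot: [0.001, 0.621, 0.784, 0.0]
wrist_force: [4.6, 0.7, 3.5]
width: 0.187
grasp_force: 68.8
```

```bash
cat > st.py <<'E'
from h import *
s=robot.sense(); t=tr(s["tool_pos"])-[0,-.125]; f=s["wrist_force"]
a=np.degrees(np.arctan2(t[1],t[0])); tang=np.array([np.sin(np.radians(a)),-np.cos(np.radians(a))])
F=np.array([f[:2]@X,f[:2]@Y])
print("t",s["time"],"rel mm",(t*1e3).round(2),"r",round(np.hypot(*t)*1e3,2),"ang",a.round(2),"z",s["tool_pos"][2].round(4),"Ftr",F.round(2),"Ftang(resist)",(-F@tang).round(2),"Fz",f[2].round(1),"w",round(s["width"],3),s["grasp_force"])
E
python3 st.py
```

```text
t 5.2 rel mm [-47.64   9.5 ] r 48.58 ang 168.73 z 0.0763 Ftr [ 4.66 -0.41] Ftang(resist) -0.51 Fz 3.5 w 0.187 68.76298301591305
```

```bash
cat > arc.py <<'E'
import sys,numpy as np
# cx cy (axis rel. -125mm, mm), start x y, start ang, total deg, rows
cx,cy,x,y,a,d,n=map(float,sys.argv[1:8]); n=int(n); r=50
p=np.array([x,y]); 
for i in range(n):
    b=np.radians(a-d*(i+1)/n); q=np.array([cx+r*np.cos(b),cy+r*np.sin(b)]); s=((q-p)/10).round(2); p=p+10*s
    print("dx",s[1],"dy",s[0])
print("end",p.round(2),a-d)
E
python3 arc.py 1.6 0 -47.9 9.6 169 100 10
```

```text
dx 0.83 dy 0.28
dx 0.79 dy 0.38
dx 0.7 dy 0.52
dx 0.61 dy 0.62
dx 0.48 dy 0.73
dx 0.36 dy 0.79
dx 0.21 dy 0.85
dx 0.06 dy 0.87
dx -0.09 dy 0.86
dx -0.24 dy 0.84
end [19.5 46.7] 69.0
```

Emit:
play_rows --rows '[{"dx":0.83,"dy":0.28,"dz":0,"turn":0},{"dx":0.79,"dy":0.38,"dz":0,"turn":0},{"dx":0.7,"dy":0.52,"dz":0,"turn":0},{"dx":0.61,"dy":0.62,"dz":0,"turn":0},{"dx":0.48,"dy":0.73,"dz":0,"turn":0},{"dx":0.36,"dy":0.79,"dz":0,"turn":0},{"dx":0.21,"dy":0.85,"dz":0,"turn":0},{"dx":0.06,"dy":0.87,"dz":0,"turn":0},{"dx":-0.09,"dy":0.86,"dz":0,"turn":0},{"dx":-0.24,"dy":0.84,"dz":0,"turn":0}]'

```text
time: 6.03
tool_pos: [0.5682, -0.0847, 0.0765]
tcp_rot: [-0.001, 0.62, 0.784, 0.001]
wrist_force: [0.9, 7.8, 10.0]
width: 0.191
grasp_force: 69.4
```

```bash
python3 st.py; python3 arc.py 1.6 0 19.5 46.7 69 24 6;python3 arc.py 1.6 0 19.5 46.7 69 72 9
```

```text
t 6.0333 rel mm [20.1  48.01] r 52.05 ang 67.28 z 0.0765 Ftr [2.65 7.39] Ftang(resist) 0.41 Fz 10.0 w 0.191 69.36273138126126
dx -0.14 dy 0.32
dx -0.16 dy 0.31
dx -0.18 dy 0.3
dx -0.2 dy 0.29
dx -0.22 dy 0.27
dx -0.23 dy 0.26
end [37.  35.4] 45.0
dx -0.3 dy 0.63
dx -0.38 dy 0.59
dx -0.45 dy 0.53
dx -0.53 dy 0.45
dx -0.59 dy 0.38
dx -0.63 dy 0.3
dx -0.67 dy 0.2
dx -0.68 dy 0.11
dx -0.7 dy 0.01
end [51.5 -2.6] -3.0
```

```bash
python3 arc.py 1.7 1.5 19.5 46.7 68.4 24 10; echo; python3 - <<'E'
import numpy as np
c=np.array([1.7,1.5]);a=44.4
P=lambda a:c+50*np.array([np.cos(np.radians(a)),np.sin(np.radians(a))])
for i in range(11):
    s=(P(a-12)-P(a))/100; a-=12; print(round(a,1),"dx",s[1].round(3),"dy",s[0].round(3))
E
```

```text
dx 0.05 dy 0.25
dx -0.09 dy 0.19
dx -0.1 dy 0.19
dx -0.1 dy 0.18
dx -0.12 dy 0.18
dx -0.11 dy 0.17
dx -0.13 dy 0.17
dx -0.14 dy 0.16
dx -0.14 dy 0.15
dx -0.14 dy 0.15
end [37.4 36.5] 44.400000000000006

32.4 dx -0.082 dy 0.065
20.4 dx -0.094 dy 0.046
8.4 dx -0.101 dy 0.026
-3.6 dx -0.104 dy 0.004
-15.6 dx -0.103 dy -0.017
-27.6 dx -0.097 dy -0.038
-39.6 dx -0.087 dy -0.058
-51.6 dx -0.073 dy -0.075
-63.6 dx -0.056 dy -0.088
-75.6 dx -0.036 dy -0.098
-87.6 dx -0.015 dy -0.103
```

Emit:
play_rows --rows '[{"dx":0.05,"dy":0.25,"dz":-0.05,"turn":0},{"dx":-0.09,"dy":0.19,"dz":-0.05,"turn":0},{"dx":-0.1,"dy":0.19,"dz":0,"turn":0},{"dx":-0.1,"dy":0.18,"dz":0,"turn":0},{"dx":-0.12,"dy":0.18,"dz":0,"turn":0},{"dx":-0.11,"dy":0.17,"dz":0,"turn":0},{"dx":-0.13,"dy":0.17,"dz":0,"turn":0},{"dx":-0.14,"dy":0.16,"dz":0,"turn":0},{"dx":-0.14,"dy":0.15,"dz":0,"turn":0},{"dx":-0.14,"dy":0.15,"dz":0,"turn":0}]'

```text
time: 6.87
tool_pos: [0.5879, -0.0919, 0.0769]
tcp_rot: [0.0, 0.621, 0.784, 0.0]
wrist_force: [1.4, 4.1, 3.6]
width: 0.19
grasp_force: 68.8
```

Emit:
play_rows --rows '[{"dx":-0.082,"dy":0.065,"dz":0,"turn":0},{"dx":-0.082,"dy":0.065,"dz":0,"turn":0},{"dx":-0.082,"dy":0.065,"dz":0,"turn":0},{"dx":-0.082,"dy":0.065,"dz":0,"turn":0},{"dx":-0.082,"dy":0.065,"dz":0,"turn":0},{"dx":-0.082,"dy":0.065,"dz":0,"turn":0},{"dx":-0.082,"dy":0.065,"dz":0,"turn":0},{"dx":-0.082,"dy":0.065,"dz":0,"turn":0},{"dx":-0.082,"dy":0.065,"dz":0,"turn":0},{"dx":-0.082,"dy":0.065,"dz":0,"turn":0}]'

```text
time: 7.7
tool_pos: [0.5962, -0.0984, 0.0769]
tcp_rot: [0.0, 0.621, 0.784, 0.0]
wrist_force: [2.9, 3.7, 3.1]
width: 0.186
grasp_force: 68.7
```

```bash
sed -i 's/\[0,-.125\]/[.0017,-.1235]/' st.py; python3 st.py
```

```text
t 7.7 rel mm [42.46 26.73] r 50.17 ang 32.2 z 0.0769 Ftr [3.69 2.94] Ftang(resist) 0.52 Fz 3.1 w 0.186 68.71986588215805
```

Emit:
play_rows --rows '[{"dx":-0.094,"dy":0.046,"dz":0,"turn":0},{"dx":-0.094,"dy":0.046,"dz":0,"turn":0},{"dx":-0.094,"dy":0.046,"dz":0,"turn":0},{"dx":-0.094,"dy":0.046,"dz":0,"turn":0},{"dx":-0.094,"dy":0.046,"dz":0,"turn":0},{"dx":-0.094,"dy":0.046,"dz":0,"turn":0},{"dx":-0.094,"dy":0.046,"dz":0,"turn":0},{"dx":-0.094,"dy":0.046,"dz":0,"turn":0},{"dx":-0.094,"dy":0.046,"dz":0,"turn":0},{"dx":-0.094,"dy":0.046,"dz":0,"turn":0}]'

```text
time: 8.53
tool_pos: [0.6029, -0.1066, 0.077]
tcp_rot: [0.0, 0.621, 0.784, 0.0]
wrist_force: [4.6, 3.2, 3.0]
width: 0.186
grasp_force: 68.7
```

Emit:
play_rows --rows '[{"dx":-0.101,"dy":0.026,"dz":0,"turn":0},{"dx":-0.101,"dy":0.026,"dz":0,"turn":0},{"dx":-0.101,"dy":0.026,"dz":0,"turn":0},{"dx":-0.101,"dy":0.026,"dz":0,"turn":0},{"dx":-0.101,"dy":0.026,"dz":0,"turn":0},{"dx":-0.101,"dy":0.026,"dz":0,"turn":0},{"dx":-0.101,"dy":0.026,"dz":0,"turn":0},{"dx":-0.101,"dy":0.026,"dz":0,"turn":0},{"dx":-0.101,"dy":0.026,"dz":0,"turn":0},{"dx":-0.101,"dy":0.026,"dz":0,"turn":0}]'

```text
time: 9.37
tool_pos: [0.6078, -0.116, 0.077]
tcp_rot: [0.001, 0.621, 0.784, 0.0]
wrist_force: [3.8, 1.9, 3.5]
width: 0.18
grasp_force: 68.6
```

Emit:
play_rows --rows '[{"dx":-0.104,"dy":0.004,"dz":0,"turn":0},{"dx":-0.104,"dy":0.004,"dz":0,"turn":0},{"dx":-0.104,"dy":0.004,"dz":0,"turn":0},{"dx":-0.104,"dy":0.004,"dz":0,"turn":0},{"dx":-0.104,"dy":0.004,"dz":0,"turn":0},{"dx":-0.104,"dy":0.004,"dz":0,"turn":0},{"dx":-0.104,"dy":0.004,"dz":0,"turn":0},{"dx":-0.104,"dy":0.004,"dz":0,"turn":0},{"dx":-0.104,"dy":0.004,"dz":0,"turn":0},{"dx":-0.104,"dy":0.004,"dz":0,"turn":0}]'

```text
time: 10.2
tool_pos: [0.6106, -0.1261, 0.077]
tcp_rot: [0.001, 0.621, 0.784, 0.0]
wrist_force: [4.6, 1.1, 3.1]
width: 0.186
grasp_force: 68.6
```

Emit:
play_rows --rows '[{"dx":-0.103,"dy":-0.017,"dz":0,"turn":0},{"dx":-0.103,"dy":-0.017,"dz":0,"turn":0},{"dx":-0.103,"dy":-0.017,"dz":0,"turn":0},{"dx":-0.103,"dy":-0.017,"dz":0,"turn":0},{"dx":-0.103,"dy":-0.017,"dz":0,"turn":0},{"dx":-0.103,"dy":-0.017,"dz":0,"turn":0},{"dx":-0.103,"dy":-0.017,"dz":0,"turn":0},{"dx":-0.103,"dy":-0.017,"dz":0,"turn":0},{"dx":-0.103,"dy":-0.017,"dz":0,"turn":0},{"dx":-0.103,"dy":-0.017,"dz":0,"turn":0}]'

```text
time: 11.03
tool_pos: [0.6112, -0.1366, 0.077]
tcp_rot: [0.001, 0.621, 0.784, 0.0]
wrist_force: [4.5, 1.2, 3.7]
width: 0.192
grasp_force: 68.6
```

```bash
python3 st.py
```

```text
t 11.0333 rel mm [ 48.28 -13.9 ] r 50.24 ang -16.07 z 0.077 Ftr [4.62 0.15] Ftang(resist) 1.42 Fz 3.7 w 0.192 68.64608381758444
```

Emit:
play_rows --rows '[{"dx":-0.097,"dy":-0.038,"dz":0,"turn":0},{"dx":-0.097,"dy":-0.038,"dz":0,"turn":0},{"dx":-0.097,"dy":-0.038,"dz":0,"turn":0},{"dx":-0.097,"dy":-0.038,"dz":0,"turn":0},{"dx":-0.097,"dy":-0.038,"dz":0,"turn":0},{"dx":-0.097,"dy":-0.038,"dz":0,"turn":0},{"dx":-0.097,"dy":-0.038,"dz":0,"turn":0},{"dx":-0.097,"dy":-0.038,"dz":0,"turn":0},{"dx":-0.097,"dy":-0.038,"dz":0,"turn":0},{"dx":-0.097,"dy":-0.038,"dz":0,"turn":0}]'

```text
time: 11.87
tool_pos: [0.6096, -0.147, 0.077]
tcp_rot: [0.001, 0.621, 0.784, -0.0]
wrist_force: [5.8, -0.4, 3.0]
width: 0.184
grasp_force: 68.7
```

Emit:
play_rows --rows '[{"dx":-0.087,"dy":-0.058,"dz":0,"turn":0},{"dx":-0.087,"dy":-0.058,"dz":0,"turn":0},{"dx":-0.087,"dy":-0.058,"dz":0,"turn":0},{"dx":-0.087,"dy":-0.058,"dz":0,"turn":0},{"dx":-0.087,"dy":-0.058,"dz":0,"turn":0},{"dx":-0.087,"dy":-0.058,"dz":0,"turn":0},{"dx":-0.087,"dy":-0.058,"dz":0,"turn":0},{"dx":-0.087,"dy":-0.058,"dz":0,"turn":0},{"dx":-0.087,"dy":-0.058,"dz":0,"turn":0},{"dx":-0.087,"dy":-0.058,"dz":0,"turn":0}]'

```text
time: 12.7
tool_pos: [0.6064, -0.1555, 0.077]
tcp_rot: [0.0, 0.62, 0.784, 0.001]
wrist_force: [10.2, 9.0, 2.3]
width: 0.186
grasp_force: 68.7
```

```bash
python3 st.py
```

```text
t 12.7 rel mm [ 39.35 -31.14] r 50.18 ang -38.36 z 0.077 Ftr [12.01  6.4 ] Ftang(resist) 12.47 Fz 2.3 w 0.186 68.72765160544077
```

```bash
python3 - <<'E'
import numpy as np
c=np.array([1.7,1.5]);f=lambda a,r:c+r*np.array([np.cos(np.radians(a)),np.sin(np.radians(a))])
p=f(-39.6,49.6)
for k in range(5):
    L=[]
    for i in range(10):
        a=-39.6-7.2*(10*k+i+1); s=((f(a,50)-p)/10).round(2); p=p+10*s; L.append("%g/%g"%(s[1],s[0]))
    print(k,"dx/dy"," ".join(L),p.round(2))
E
```

```text
0 dx/dy -0.48/-0.4 -0.4/-0.48 -0.34/-0.53 -0.27/-0.57 -0.19/-0.6 -0.12/-0.62 -0.04/-0.62 0.04/-0.63 0.12/-0.62 0.19/-0.59 [-16.68 -45.02]
1 dx/dy 0.27/-0.57 0.34/-0.53 0.4/-0.48 0.45/-0.43 0.51/-0.37 0.55/-0.31 0.59/-0.23 0.6/-0.15 0.63/-0.08 0.63/-0 [-48.18   4.68]
2 dx/dy 0.62/0.08 0.61/0.15 0.58/0.23 0.55/0.31 0.51/0.37 0.46/0.43 0.4/0.48 0.33/0.53 0.27/0.57 0.19/0.59 [-10.78  49.88]
3 dx/dy 0.12/0.62 0.04/0.63 -0.04/0.62 -0.12/0.62 -0.19/0.6 -0.27/0.57 -0.33/0.53 -0.4/0.48 -0.46/0.43 -0.51/0.37 [43.92 28.28]
4 dx/dy -0.55/0.3 -0.58/0.23 -0.61/0.16 -0.62/0.08 -0.63/-0 -0.63/-0.08 -0.6/-0.16 -0.59/-0.23 -0.55/-0.3 -0.51/-0.37 [ 40.22 -30.42]
```

Emit:
play_rows --rows '[{"dx":-0.48,"dy":-0.4,"dz":0,"turn":0},{"dx":-0.4,"dy":-0.48,"dz":0,"turn":0},{"dx":-0.34,"dy":-0.53,"dz":0,"turn":0},{"dx":-0.27,"dy":-0.57,"dz":0,"turn":0},{"dx":-0.19,"dy":-0.6,"dz":0,"turn":0},{"dx":-0.12,"dy":-0.62,"dz":0,"turn":0},{"dx":-0.04,"dy":-0.62,"dz":0,"turn":0},{"dx":0.04,"dy":-0.63,"dz":0,"turn":0},{"dx":0.12,"dy":-0.62,"dz":0,"turn":0},{"dx":0.19,"dy":-0.59,"dz":0,"turn":0}]'

```text
time: 13.53
tool_pos: [0.5546, -0.1838, 0.0769]
tcp_rot: [0.001, 0.621, 0.784, 0.001]
wrist_force: [13.0, 2.0, -1.4]
width: 0.185
grasp_force: 68.5
```

```bash
python3 st.py
```

```text
t 13.5333 rel mm [-17.63 -46.83] r 50.04 ang -110.63 z 0.0769 Ftr [13.07 -1.05] Ftang(resist) 12.6 Fz -1.4 w 0.185 68.51183373000822
```

Load is steady at 12.6 N and the grip is tracking, so I'll continue the turn.

Emit:
play_rows --rows '[{"dx":0.27,"dy":-0.57,"dz":0,"turn":0},{"dx":0.34,"dy":-0.53,"dz":0,"turn":0},{"dx":0.4,"dy":-0.48,"dz":0,"turn":0},{"dx":0.45,"dy":-0.43,"dz":0,"turn":0},{"dx":0.51,"dy":-0.37,"dz":0,"turn":0},{"dx":0.55,"dy":-0.31,"dz":0,"turn":0},{"dx":0.59,"dy":-0.23,"dz":0,"turn":0},{"dx":0.6,"dy":-0.15,"dz":0,"turn":0},{"dx":0.63,"dy":-0.08,"dz":0,"turn":0},{"dx":0.63,"dy":0,"dz":0,"turn":0}]'

```text
time: 14.37
tool_pos: [0.5121, -0.1437, 0.0768]
tcp_rot: [0.001, 0.621, 0.784, -0.001]
wrist_force: [7.9, -11.1, -3.4]
width: 0.185
grasp_force: 68.5
```

Emit:
play_rows --rows '[{"dx":0.62,"dy":0.08,"dz":0,"turn":0},{"dx":0.61,"dy":0.15,"dz":0,"turn":0},{"dx":0.58,"dy":0.23,"dz":0,"turn":0},{"dx":0.55,"dy":0.31,"dz":0,"turn":0},{"dx":0.51,"dy":0.37,"dz":0,"turn":0},{"dx":0.46,"dy":0.43,"dz":0,"turn":0},{"dx":0.4,"dy":0.48,"dz":0,"turn":0},{"dx":0.33,"dy":0.53,"dz":0,"turn":0},{"dx":0.27,"dy":0.57,"dz":0,"turn":0},{"dx":0.19,"dy":0.59,"dz":0,"turn":0}]'

```text
time: 15.2
tool_pos: [0.5364, -0.0905, 0.0762]
tcp_rot: [-0.001, 0.621, 0.784, -0.002]
wrist_force: [-11.9, -2.6, 7.8]
width: 0.189
grasp_force: 69.8
```

```bash
python3 st.py
```

```text
t 15.2 rel mm [-13.87  48.13] r 50.09 ang 106.08 z 0.0762 Ftr [-12.2    0.19] Ftang(resist) 11.68 Fz 7.8 w 0.189 69.8111019632779
```

Emit:
play_rows --rows '[{"dx":0.12,"dy":0.62,"dz":0,"turn":0},{"dx":0.04,"dy":0.63,"dz":0,"turn":0},{"dx":-0.04,"dy":0.62,"dz":0,"turn":0},{"dx":-0.12,"dy":0.62,"dz":0,"turn":0},{"dx":-0.19,"dy":0.6,"dz":0,"turn":0},{"dx":-0.27,"dy":0.57,"dz":0,"turn":0},{"dx":-0.33,"dy":0.53,"dz":0,"turn":0},{"dx":-0.4,"dy":0.48,"dz":0,"turn":0},{"dx":-0.46,"dy":0.43,"dz":0,"turn":0},{"dx":-0.51,"dy":0.37,"dz":0,"turn":0}]'

```text
time: 16.03
tool_pos: [0.5954, -0.0976, 0.0766]
tcp_rot: [-0.002, 0.62, 0.784, -0.0]
wrist_force: [-6.9, 11.7, 7.9]
width: 0.188
grasp_force: 70.0
```

Emit:
play_rows --rows '[{"dx":-0.55,"dy":0.3,"dz":0,"turn":0},{"dx":-0.58,"dy":0.23,"dz":0,"turn":0},{"dx":-0.61,"dy":0.16,"dz":0,"turn":0},{"dx":-0.62,"dy":0.08,"dz":0,"turn":0},{"dx":-0.63,"dy":0,"dz":0,"turn":0},{"dx":-0.63,"dy":-0.08,"dz":0,"turn":0},{"dx":-0.6,"dy":-0.16,"dz":0,"turn":0},{"dx":-0.59,"dy":-0.23,"dz":0,"turn":0},{"dx":-0.55,"dy":-0.3,"dz":0,"turn":0},{"dx":-0.51,"dy":-0.37,"dz":0,"turn":0}]'

```text
time: 16.87
tool_pos: [0.6065, -0.1557, 0.0768]
tcp_rot: [-0.0, 0.62, 0.784, 0.001]
wrist_force: [6.9, 10.5, 1.4]
width: 0.186
grasp_force: 69.4
```

```bash
python3 st.py
```

```text
t 16.8667 rel mm [ 39.38 -31.42] r 50.38 ang -38.59 z 0.0768 Ftr [9.16 8.6 ] Ftang(resist) 12.44 Fz 1.4 w 0.186 69.3810842902667
```

Emit:
play_rows --rows '[{"dx":-0.45,"dy":-0.43,"dz":0,"turn":0},{"dx":-0.4,"dy":-0.48,"dz":0,"turn":0},{"dx":-0.34,"dy":-0.53,"dz":0,"turn":0},{"dx":-0.27,"dy":-0.57,"dz":0,"turn":0},{"dx":-0.19,"dy":-0.6,"dz":0,"turn":0},{"dx":-0.12,"dy":-0.62,"dz":0,"turn":0},{"dx":-0.04,"dy":-0.62,"dz":0,"turn":0},{"dx":0.04,"dy":-0.63,"dz":0,"turn":0},{"dx":0.12,"dy":-0.62,"dz":0,"turn":0},{"dx":0.19,"dy":-0.59,"dz":0,"turn":0}]'

```text
time: 17.7
tool_pos: [0.5546, -0.1838, 0.0769]
tcp_rot: [0.001, 0.621, 0.784, 0.001]
wrist_force: [11.8, 2.4, -0.9]
width: 0.187
grasp_force: 69.2
```

Emit:
play_rows --rows '[{"dx":0.27,"dy":-0.57,"dz":0,"turn":0},{"dx":0.34,"dy":-0.53,"dz":0,"turn":0},{"dx":0.4,"dy":-0.48,"dz":0,"turn":0},{"dx":0.45,"dy":-0.43,"dz":0,"turn":0},{"dx":0.51,"dy":-0.37,"dz":0,"turn":0},{"dx":0.55,"dy":-0.31,"dz":0,"turn":0},{"dx":0.59,"dy":-0.23,"dz":0,"turn":0},{"dx":0.6,"dy":-0.15,"dz":0,"turn":0},{"dx":0.63,"dy":-0.08,"dz":0,"turn":0},{"dx":0.63,"dy":0,"dz":0,"turn":0}]'

```text
time: 18.53
tool_pos: [0.5121, -0.1436, 0.0768]
tcp_rot: [0.001, 0.621, 0.784, -0.001]
wrist_force: [8.5, -11.7, -2.5]
width: 0.188
grasp_force: 68.9
```

Emit:
play_rows --rows '[{"dx":0.62,"dy":0.08,"dz":0,"turn":0},{"dx":0.61,"dy":0.15,"dz":0,"turn":0},{"dx":0.58,"dy":0.23,"dz":0,"turn":0},{"dx":0.55,"dy":0.31,"dz":0,"turn":0},{"dx":0.51,"dy":0.37,"dz":0,"turn":0},{"dx":0.46,"dy":0.43,"dz":0,"turn":0},{"dx":0.4,"dy":0.48,"dz":0,"turn":0},{"dx":0.33,"dy":0.53,"dz":0,"turn":0},{"dx":0.27,"dy":0.57,"dz":0,"turn":0},{"dx":0.19,"dy":0.59,"dz":0,"turn":0}]'

```text
time: 19.37
tool_pos: [0.5364, -0.0906, 0.0762]
tcp_rot: [-0.001, 0.621, 0.784, -0.002]
wrist_force: [-11.9, -3.7, 6.5]
width: 0.186
grasp_force: 70.2
```

Emit:
play_rows --rows '[{"dx":0.12,"dy":0.62,"dz":0,"turn":0},{"dx":0.04,"dy":0.63,"dz":0,"turn":0},{"dx":-0.04,"dy":0.62,"dz":0,"turn":0},{"dx":-0.12,"dy":0.62,"dz":0,"turn":0},{"dx":-0.19,"dy":0.6,"dz":0,"turn":0},{"dx":-0.27,"dy":0.57,"dz":0,"turn":0},{"dx":-0.33,"dy":0.53,"dz":0,"turn":0},{"dx":-0.4,"dy":0.48,"dz":0,"turn":0},{"dx":-0.46,"dy":0.43,"dz":0,"turn":0},{"dx":-0.51,"dy":0.37,"dz":0,"turn":0}]'

```text
time: 20.2
tool_pos: [0.5954, -0.0975, 0.0766]
tcp_rot: [-0.002, 0.62, 0.784, -0.0]
wrist_force: [-7.0, 11.9, 8.2]
width: 0.19
grasp_force: 70.4
```

```bash
python3 st.py
```

```text
t 20.2 rel mm [41.96 27.77] r 50.32 ang 33.5 z 0.0766 Ftr [-4.08 13.16] Ftang(resist) 13.23 Fz 8.2 w 0.19 70.44649007701082
```

Emit:
play_rows --rows '[{"dx":-0.55,"dy":0.3,"dz":0,"turn":0},{"dx":-0.58,"dy":0.23,"dz":0,"turn":0},{"dx":-0.61,"dy":0.16,"dz":0,"turn":0},{"dx":-0.62,"dy":0.08,"dz":0,"turn":0},{"dx":-0.63,"dy":0,"dz":0,"turn":0},{"dx":-0.63,"dy":-0.08,"dz":0,"turn":0},{"dx":-0.6,"dy":-0.16,"dz":0,"turn":0},{"dx":-0.59,"dy":-0.23,"dz":0,"turn":0},{"dx":-0.55,"dy":-0.3,"dz":0,"turn":0},{"dx":-0.12,"dy":-0.08,"dz":0,"turn":0}]'

```text
time: 21.03
tool_pos: [0.6082, -0.1517, 0.0768]
tcp_rot: [-0.0, 0.621, 0.784, 0.001]
wrist_force: [8.4, 10.2, 2.7]
width: 0.184
grasp_force: 69.8
```

```bash
python3 st.py
```

```text
t 21.0333 rel mm [ 41.96 -27.87] r 50.37 ang -33.59 z 0.0768 Ftr [10.47  8.  ] Ftang(resist) 12.45 Fz 2.7 w 0.184 69.82766736997291
```

Emit:
play_rows --rows '[{"dx":0,"dy":0,"dz":0,"turn":0},{"dx":0,"dy":0,"dz":0,"turn":0},{"dx":0,"dy":0,"dz":0,"turn":0},{"dx":0,"dy":0,"dz":0,"turn":0},{"dx":0,"dy":0,"dz":0,"turn":0},{"dx":0,"dy":0,"dz":-0.6,"turn":0},{"dx":0,"dy":0,"dz":-1.4,"turn":0},{"dx":0,"dy":0,"dz":-2,"turn":0},{"dx":0,"dy":0,"dz":-2,"turn":0},{"dx":0,"dy":0,"dz":-1,"turn":0}]' --fingers 0.5

```text
time: 21.87
tool_pos: [0.6087, -0.1523, 0.1508]
tcp_rot: [0.002, 0.621, 0.784, 0.001]
wrist_force: [0.7, 0.1, 0.5]
width: 0.5
grasp_force: 0.0
```

Emit:
play_rows --rows '[{"dx":1.8,"dy":-0.4,"dz":0,"turn":0},{"dx":3.4,"dy":-0.5,"dz":0,"turn":0},{"dx":3.5,"dy":-0.5,"dz":0,"turn":0},{"dx":3.5,"dy":-0.5,"dz":0,"turn":0},{"dx":3.5,"dy":-0.5,"dz":0,"turn":0},{"dx":3.5,"dy":-0.5,"dz":0,"turn":0},{"dx":3.5,"dy":-0.5,"dz":0,"turn":0},{"dx":3.4,"dy":-0.4,"dz":0,"turn":0},{"dx":3.2,"dy":-0.2,"dz":0,"turn":0},{"dx":2.3,"dy":-0.2,"dz":0,"turn":0}]' --fingers 0.3

```text
time: 22.7
tool_pos: [0.4934, 0.148, 0.1477]
tcp_rot: [0.0, 0.62, 0.784, 0.0]
wrist_force: [1.3, 0.2, -0.4]
width: 0.301
grasp_force: 0.0
```

```bash
python3 - <<'E'
from h import *
s=robot.sense(); save("wrist","w3.png"); save("top","top3.png"); t=tr(s["tool_pos"]); print(s["time"],s["tool_pos"],t,s["width"],s["wrist_force"])
M=R.from_quat(np.roll(s["tcp_rot"],-1)).as_matrix(); print(np.degrees(np.arctan2(M[1,0],M[0,0])))
K,T,_=cam("wrist",s)
for n,x,y,z in [("padedgeL",-.038,.1405,.026),("padedgeR",.038,.1405,.026)]:
    print(n,w2px(K,T,[*(C+x*X+y*Y),z]))
a=cv2.imread("pics/w3.png"); b=cv2.resize(cv2.imread("pics/top3.png")[135:265,220:420],(560,364))
# separate view of wrist only here
E
```

```text
22.7 [0.49344443 0.1479615  0.14769603] [0.00084071 0.16663319] 0.3013642551711538 [ 1.25582239  0.24721453 -0.40142784]
103.34132723068986
padedgeL [236.36329199 240.06531619]
padedgeR [329.3987674 240.1661422]
```

View pics/w3.png

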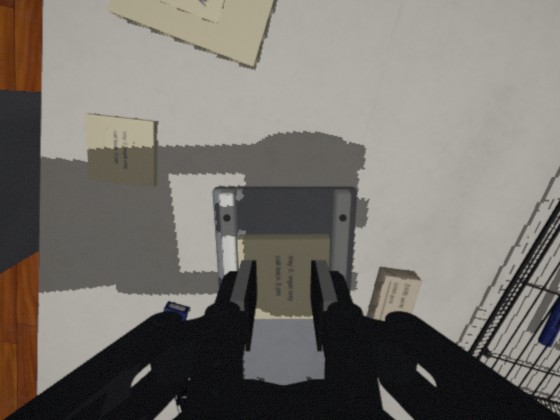

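The wrist view shows the pad's far edge at row 235, spanning columns 243 to 330, and the tray end at row 188. The edge is therefore at tray y ≈ 0.1445, and there's about 11 mm of clearance for the fingers to come down behind it.

Emit:
play_rows --rows '[{"dx":0,"dy":0.1,"dz":1.5,"turn":0},{"dx":0,"dy":0,"dz":1.5,"turn":0},{"dx":0,"dy":0,"dz":1.5,"turn":0},{"dx":0,"dy":0,"dz":1.5,"turn":0},{"dx":0,"dy":0,"dz":1.5,"turn":0},{"dx":0,"dy":0,"dz":1.5,"turn":0},{"dx":0,"dy":0,"dz":1.3,"turn":0},{"dx":0,"dy":0,"dz":0.9,"turn":0},{"dx":0,"dy":0,"dz":0.5,"turn":0},{"dx":0,"dy":0,"dz":0.2,"turn":0}]'

```text
time: 23.63
tool_pos: [0.4953, 0.1459, 0.0273]
tcp_rot: [-0.0, 0.621, 0.784, -0.0]
wrist_force: [0.1, -0.1, 0.5]
width: 0.303
grasp_force: 0.0
```

```bash
cat > s2.py <<'E'
from h import *
s=robot.sense(); f=s["wrist_force"]; print(s["time"],"tr",tr(s["tool_pos"]).round(4),"z",s["tool_pos"][2].round(4),"F",f[:2]@X,f[:2]@Y,f[2],s["width"])
E
python3 s2.py
```

```text
23.6333 tr [0.0022 0.1642] z 0.0273 F 0.025878119135394114 -0.1558610125712133 0.4531722827766751 0.3030048250194781
```

Emit:
play_rows --rows '[{"dx":-0.2,"dy":0,"dz":0,"turn":0},{"dx":-0.2,"dy":0,"dz":0,"turn":0},{"dx":-0.3,"dy":0,"dz":0,"turn":0},{"dx":-0.4,"dy":0,"dz":0,"turn":0},{"dx":-0.4,"dy":0,"dz":0,"turn":0},{"dx":-0.4,"dy":0,"dz":0,"turn":0},{"dx":-0.4,"dy":0,"dz":0,"turn":0},{"dx":-0.4,"dy":0,"dz":0,"turn":0},{"dx":-0.4,"dy":0,"dz":0,"turn":0},{"dx":-0.4,"dy":0,"dz":0,"turn":0}]'

```text
time: 24.47
tool_pos: [0.5035, 0.1116, 0.0278]
tcp_rot: [-0.0, 0.621, 0.784, 0.0]
wrist_force: [-0.5, 1.0, -0.3]
width: 0.301
grasp_force: 0.4
```

Emit:
play_rows --rows '[{"dx":-0.4,"dy":0,"dz":0,"turn":0},{"dx":-0.4,"dy":0,"dz":0,"turn":0},{"dx":-0.4,"dy":0,"dz":0,"turn":0},{"dx":-0.4,"dy":0,"dz":0,"turn":0},{"dx":-0.4,"dy":0,"dz":0,"turn":0},{"dx":-0.4,"dy":0,"dz":0,"turn":0},{"dx":-0.4,"dy":0,"dz":0,"turn":0},{"dx":-0.4,"dy":0,"dz":0,"turn":0},{"dx":-0.4,"dy":0,"dz":0,"turn":0},{"dx":-0.4,"dy":0,"dz":0,"turn":0}]'

```text
time: 25.3
tool_pos: [0.5127, 0.0727, 0.0278]
tcp_rot: [-0.0, 0.621, 0.784, -0.0]
wrist_force: [0.0, 0.6, 0.8]
width: 0.299
grasp_force: 0.4
```

Emit:
play_rows --rows '[{"dx":-0.2,"dy":0,"dz":0,"turn":0},{"dx":-0.2,"dy":0,"dz":0,"turn":0},{"dx":-0.2,"dy":0,"dz":0,"turn":0},{"dx":-0.2,"dy":0,"dz":0,"turn":0},{"dx":-0.15,"dy":0,"dz":0,"turn":0},{"dx":-0.1,"dy":0,"dz":0,"turn":0},{"dx":-0.1,"dy":0,"dz":0,"turn":0},{"dx":-0.1,"dy":0,"dz":0,"turn":0},{"dx":-0.1,"dy":0,"dz":0,"turn":0},{"dx":-0.1,"dy":0,"dz":0,"turn":0}]'

```text
time: 26.13
tool_pos: [0.516, 0.0589, 0.0278]
tcp_rot: [-0.0, 0.621, 0.784, -0.0]
wrist_force: [-0.2, 0.8, 0.1]
width: 0.301
grasp_force: 0.4
```

```bash
python3 s2.py; python3 - <<'E'
from h import *
save("top","top4.png"); im=cv2.imread("pics/top4.png")[135:265,220:420]; cv2.imwrite("pics/c4.png",cv2.resize(im,None,fx=4,fy=4,interpolation=cv2.INTER_CUBIC))
E
```

```text
26.1333 tr [0.0023 0.0748] z 0.0278 F 0.01495444682741088 0.7799618969424289 0.06301504005795022 0.3009031389654499
```

View pics/c4.png

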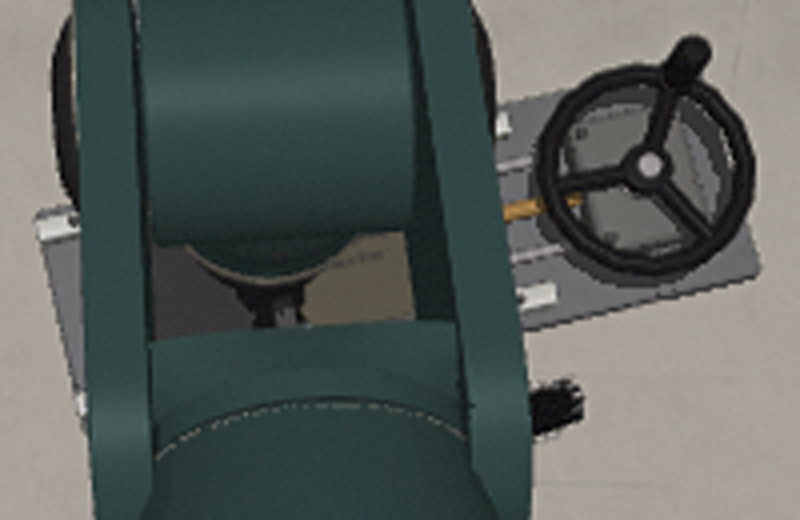

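The arm hides the stop in this view, and the fingers are behind the pad at low force. I'll creep in by force.

Emit:
play_rows --rows '[{"dx":-0.06,"dy":0,"dz":0,"turn":0},{"dx":-0.06,"dy":0,"dz":0,"turn":0},{"dx":-0.06,"dy":0,"dz":0,"turn":0},{"dx":-0.06,"dy":0,"dz":0,"turn":0},{"dx":-0.06,"dy":0,"dz":0,"turn":0},{"dx":-0.06,"dy":0,"dz":0,"turn":0},{"dx":-0.06,"dy":0,"dz":0,"turn":0},{"dx":-0.06,"dy":0,"dz":0,"turn":0},{"dx":-0.06,"dy":0,"dz":0,"turn":0},{"dx":-0.06,"dy":0,"dz":0,"turn":0}]'

```text
time: 27.02
tool_pos: [0.5173, 0.0531, 0.0278]
tcp_rot: [-0.0, 0.621, 0.784, 0.0]
wrist_force: [-0.0, 0.1, 0.7]
width: 0.3
grasp_force: 0.2
```

```bash
python3 s2.py
```

```text
27.0167 tr [0.0023 0.0688] z 0.0278 F -0.012617159655408732 0.12885663557933985 0.665072388196713 0.3001977400959588
```

Emit:
play_rows --rows '[{"dx":-0.02,"dy":0,"dz":0,"turn":0},{"dx":-0.02,"dy":0,"dz":0,"turn":0},{"dx":-0.02,"dy":0,"dz":0,"turn":0},{"dx":-0.02,"dy":0,"dz":0,"turn":0},{"dx":-0.02,"dy":0,"dz":0,"turn":0},{"dx":0,"dy":0,"dz":0,"turn":0},{"dx":0,"dy":0,"dz":0,"turn":0},{"dx":0,"dy":0,"dz":0,"turn":0},{"dx":0,"dy":0,"dz":0,"turn":0},{"dx":0,"dy":0,"dz":0,"turn":0}]'

```text
time: 27.85
tool_pos: [0.5176, 0.0522, 0.0278]
tcp_rot: [0.0, 0.621, 0.784, 0.0]
wrist_force: [0.4, 0.0, 0.4]
width: 0.301
grasp_force: 0.0
```

```bash
python3 s2.py
```

```text
27.85 tr [0.0023 0.0679] z 0.0278 F 0.397075886824391 -0.05159638023295649 0.36222561986291185 0.3009109367096576
```

Not seated yet, so I'll advance slowly: 2 mm per call.

Emit:
play_rows --rows '[{"dx":-0.03,"dy":0,"dz":0,"turn":0},{"dx":-0.03,"dy":0,"dz":0,"turn":0},{"dx":-0.03,"dy":0,"dz":0,"turn":0},{"dx":-0.03,"dy":0,"dz":0,"turn":0},{"dx":-0.03,"dy":0,"dz":0,"turn":0},{"dx":-0.01,"dy":0,"dz":0,"turn":0},{"dx":-0.01,"dy":0,"dz":0,"turn":0},{"dx":-0.01,"dy":0,"dz":0,"turn":0},{"dx":-0.01,"dy":0,"dz":0,"turn":0},{"dx":-0.01,"dy":0,"dz":0,"turn":0}]'

```text
time: 28.68
tool_pos: [0.518, 0.0502, 0.0278]
tcp_rot: [-0.0, 0.621, 0.784, 0.0]
wrist_force: [0.2, 1.2, 0.6]
width: 0.299
grasp_force: 0.3
```

```bash
python3 s2.py
```

```text
28.6833 tr [0.0023 0.0659] z 0.0278 F 0.48912836759164735 1.1521801542254881 0.5695223571257367 0.2991085629926742
```

Emit:
play_rows --rows '[{"dx":-0.01,"dy":0,"dz":0,"turn":0},{"dx":-0.01,"dy":0,"dz":0,"turn":0},{"dx":-0.01,"dy":0,"dz":0,"turn":0},{"dx":-0.01,"dy":0,"dz":0,"turn":0},{"dx":-0.01,"dy":0,"dz":0,"turn":0},{"dx":-0.01,"dy":0,"dz":0,"turn":0},{"dx":-0.01,"dy":0,"dz":0,"turn":0},{"dx":-0.01,"dy":0,"dz":0,"turn":0},{"dx":-0.01,"dy":0,"dz":0,"turn":0},{"dx":-0.01,"dy":0,"dz":0,"turn":0}]'

```text
time: 29.52
tool_pos: [0.5183, 0.0492, 0.0278]
tcp_rot: [0.0, 0.621, 0.784, -0.0]
wrist_force: [-0.6, 0.6, -0.0]
width: 0.303
grasp_force: 0.3
```

```bash
python3 s2.py
```

```text
29.5167 tr [0.0023 0.0648] z 0.0278 F -0.4763436230764671 0.6832023433429588 -0.04640418244251526 0.30316304103531944
```

Emit:
play_rows --rows '[{"dx":-0.01,"dy":0,"dz":0,"turn":0},{"dx":-0.01,"dy":0,"dz":0,"turn":0},{"dx":-0.01,"dy":0,"dz":0,"turn":0},{"dx":-0.01,"dy":0,"dz":0,"turn":0},{"dx":-0.01,"dy":0,"dz":0,"turn":0},{"dx":-0.01,"dy":0,"dz":0,"turn":0},{"dx":-0.01,"dy":0,"dz":0,"turn":0},{"dx":-0.01,"dy":0,"dz":0,"turn":0},{"dx":-0.01,"dy":0,"dz":0,"turn":0},{"dx":-0.01,"dy":0,"dz":0,"turn":0}]'

```text
time: 30.35
tool_pos: [0.5185, 0.0483, 0.0278]
tcp_rot: [0.0, 0.62, 0.784, 0.0]
wrist_force: [-0.3, 0.6, -0.0]
width: 0.294
grasp_force: 0.3
```

```bash
python3 s2.py
```

```text
30.35 tr [0.0023 0.0639] z 0.0278 F -0.16279062624402257 0.6062419343837689 -0.017545689217235594 0.29413906529834616
```

Emit:
play_rows --rows '[{"dx":-0.01,"dy":0,"dz":0,"turn":0},{"dx":-0.01,"dy":0,"dz":0,"turn":0},{"dx":-0.01,"dy":0,"dz":0,"turn":0},{"dx":-0.01,"dy":0,"dz":0,"turn":0},{"dx":-0.01,"dy":0,"dz":0,"turn":0},{"dx":-0.01,"dy":0,"dz":0,"turn":0},{"dx":-0.01,"dy":0,"dz":0,"turn":0},{"dx":-0.01,"dy":0,"dz":0,"turn":0},{"dx":-0.01,"dy":0,"dz":0,"turn":0},{"dx":-0.01,"dy":0,"dz":0,"turn":0}]'

```text
time: 31.18
tool_pos: [0.5187, 0.0475, 0.0278]
tcp_rot: [-0.0, 0.621, 0.784, 0.0]
wrist_force: [-1.5, 2.9, 0.7]
width: 0.299
grasp_force: 1.8
```

```bash
python3 s2.py
```

```text
31.1833 tr [0.0023 0.063 ] z 0.0278 F -0.8328760671590156 3.1691848432934986 0.6945716870838463 0.2988455280526469
```

Contact is building at 3.2 N. A small extra press will square the pad, then I'll back off and lift.

Emit:
play_rows --rows '[{"dx":-0.01,"dy":0,"dz":0,"turn":0},{"dx":-0.01,"dy":0,"dz":0,"turn":0},{"dx":-0.01,"dy":0,"dz":0,"turn":0},{"dx":-0.01,"dy":0,"dz":0,"turn":0},{"dx":0,"dy":0,"dz":0,"turn":0},{"dx":0,"dy":0,"dz":0,"turn":0},{"dx":0,"dy":0,"dz":0,"turn":0},{"dx":0,"dy":0,"dz":0,"turn":0},{"dx":0,"dy":0,"dz":0,"turn":0},{"dx":0,"dy":0,"dz":0,"turn":0}]'

```text
time: 32.02
tool_pos: [0.5187, 0.0474, 0.0278]
tcp_rot: [-0.0, 0.62, 0.784, 0.0]
wrist_force: [-2.7, 6.3, 0.8]
width: 0.3
grasp_force: 3.6
```

```bash
python3 s2.py
```

```text
32.0167 tr [0.0023 0.0629] z 0.0278 F -1.2228125419240314 6.721468684964282 0.8237628150547716 0.29961213097603395
```

Emit:
play_rows --rows '[{"dx":0.1,"dy":0,"dz":0,"turn":0},{"dx":0.3,"dy":0,"dz":0,"turn":0},{"dx":0.6,"dy":0,"dz":0,"turn":0},{"dx":1,"dy":0,"dz":0,"turn":0},{"dx":0,"dy":0,"dz":-1,"turn":0},{"dx":0,"dy":0,"dz":-2,"turn":0},{"dx":0,"dy":0,"dz":-3,"turn":0},{"dx":0,"dy":0,"dz":-3,"turn":0},{"dx":0,"dy":0,"dz":-3,"turn":0},{"dx":0,"dy":0,"dz":-2,"turn":0}]'

```text
time: 32.85
tool_pos: [0.5145, 0.0667, 0.1718]
tcp_rot: [0.001, 0.62, 0.784, 0.001]
wrist_force: [0.6, -0.0, -0.2]
width: 0.302
grasp_force: 0.0
```

Emit:
play_rows --rows '[{"dx":1.5,"dy":0,"dz":0,"turn":0},{"dx":2,"dy":0,"dz":0,"turn":0},{"dx":2,"dy":0,"dz":0,"turn":0},{"dx":2,"dy":0,"dz":0,"turn":0},{"dx":2,"dy":0,"dz":0,"turn":0},{"dx":2,"dy":0,"dz":0,"turn":0},{"dx":2,"dy":0,"dz":0,"turn":0},{"dx":2,"dy":0,"dz":0,"turn":0},{"dx":2,"dy":0,"dz":0,"turn":0},{"dx":1.5,"dy":0,"dz":0,"turn":0}]'

```text
time: 33.68
tool_pos: [0.4699, 0.2528, 0.1687]
tcp_rot: [0.0, 0.62, 0.784, 0.0]
wrist_force: [0.8, -0.4, 1.1]
width: 0.302
grasp_force: 0.0
```

```bash
python3 - <<'E'
from h import *
save("top","top5.png"); im=cv2.imread("pics/top5.png")[135:265,220:420]; cv2.imwrite("pics/c5.png",cv2.resize(im,None,fx=4,fy=4,interpolation=cv2.INTER_CUBIC))
E
```

```text
(no output)
```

View pics/c5.png

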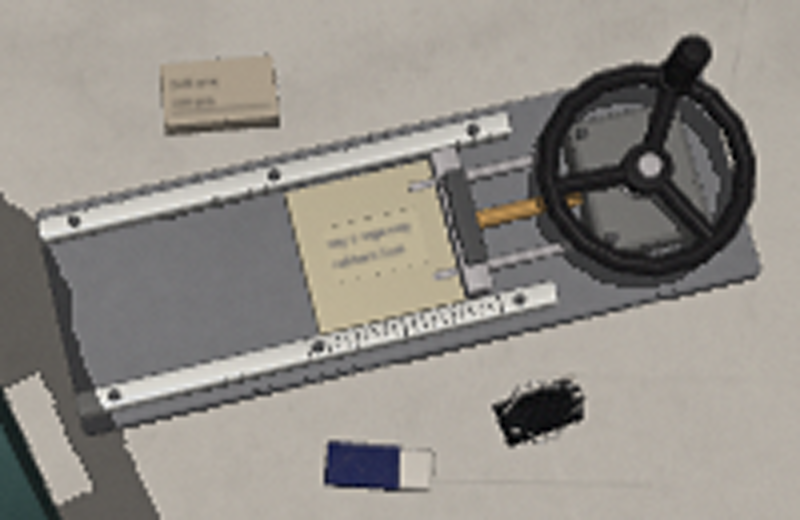

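The view shows the stop moved forward by about 12 crop px (about 6 mm). The pad sits flush and square against it, with its near edge running from (433,160) to (466,300). The eraser, staple box and clip are where they were.

```bash
python3 -c "
from plant import robot; print(robot.job_done())"
```

```text
the job is handed in; nothing more can be done
None
```

The job is handed in: I wound the stop forward two turns (about 6 mm) from where the screw took the load, pushed the notepad square against it at under 7 N and let go at about 34 s, with the eraser, staple box and clip unmoved; no verdict came back.

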